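# Unstack the offcuts into their fitted trays

### The arm

A 6-joint arm with a two-finger parallel gripper is mounted at the origin on a cart in front of the work surface, level with it; the furniture and walls round the work are solid. World frame = base frame: x ahead of the robot, y to its left, z up, the work surface at z = 0. Lengths are in m, angles in degrees, forces in N, time in s.
With the tool pointing down it reaches from about 0.25 to 0.725 m from the base axis. Payload 9.7 kg.
Tool frame: the origin (TCP) lies at the very end of the fingers, on their centre line; the grasp point (between the pads) lies 19 mm behind it; z points along the fingers, y is the line along which they close (so a half turn about z gives the same grasp; the last joint's range is limited). The gripper opens to 85 mm and grips with 20 to 120 N. Pads are 22 mm wide; open, the fingers measure 114 mm over their backs; the gripper's body (76 mm by 85 mm) begins 54 mm behind the grasp point. The pads swing forward as they close: fully open they stand 13 mm farther back than shut.
Start: joints at [69.213, 4.979, 10.078, 95.1, 0, 90], TCP at [0.195, 0.514, 0.231] pointing down, gripper open.
Joint ranges: [-179.16, 179.16], [-48.56, 103.87], [-65.8, 70.77], [-126.05, 130.52], [-82.76, 87.17], [-180, 180]. Speed limits (degrees/s): [127.2, 127.2, 147.25, 180, 180, 180].

### API

Orientations are given as [roll, pitch, yaw] about the fixed x, y, z axes, in that order (R = Rz(yaw) Ry(pitch) Rx(roll)).
In Python, from workcell import bot gives the robot as it stands.
- The arm moves only by the tool step_arm, never from a script. Its argument "targets" is a list of rows, each a list of 3 entries, a list of its own where there are three numbers: the opening, from 0 (shut) to 1 (fully open), then the shift along the world's x, y, z in mm, then the turn, a rotation vector about the world's x, y, z in rad. In form: [[grip, [tx, ty, tz], [wx, wy, wz]], ...]. A call has 1 to 8 rows; each row is the pose to reach, as a shift and turn from the pose commanded when the call began; what a row does not reach only later rows make up. A row lasts 1/10 s, in which the tool goes at most 50 mm and 8.59 degrees, less where a joint would pass 70% of its speed; a pose out of reach is approached as far as the arm can. A call with a gripper value outside its range is refused whole. The fingers move at their own pace and stop on an object; "force" is the grip in N (left out, the last holds). Time passes only in rows, so rows that repeat a pose let the fingers close. It gives the time, the measured TCP pose, the force, the opening and the grip force at its end, in the units of the state.
- bot.get_obs(): the state, without advancing time (a new reading comes with each control period).
- bot.camera(name): name is "scene" or "top" or "wrist"; returns (picture, depth): 420x560x3 uint8, red, green, blue; 420x560 float32, m along the optical axis (not along the pixel's ray), 0 where there is no reading.
- bot.camera_params(name): a dict with "K" (3x3 intrinsics, pixels), "R" (3x3) and "t" (3): a world point X has camera coordinates R X + t. Camera axes: x right, y down, z forward; pixel columns grow to the right and rows downward; lengths in m; the calibration is good to about 2 mm. A picture is of the moment at which its call begins: read the wrist's pose just before it. camera_params takes no time and is no camera call; for the wrist camera it gives the pose at the moment of the call.
- bot.job_done(): hands the job in; it is judged then, once.
The state is a dict: "time": time; "q": joint angles; "qd": joint speeds; "joint_efforts": joint torques, N m; "ee_pos": TCP position; "tcp_rot": TCP orientation; "wrist_force": force on the tool from outside, world axes, zero at the start; "torque": the same for the moment, N m; "opening": finger opening in m; "grasp_force": force on a finger pad.
Only numpy, scipy, OpenCV 4.12 (cv2) and the standard library are available. Lean on these libraries where they do the work, as an engineer would, in place of code of your own. Each camera call takes 0.05 s, during which the arm holds its last target. There are 200 camera calls.

### The job

Take the stack of four wooden offcuts apart from the top down, and lay each one flat in the tray that is cut to its size, one after the other, the top piece first and the bottom piece last. Keep the pieces level, without tipping any over, and leave the roll of black tape and the tape measure where they are.

Things in the scene. Friction and masses are not known exactly. Their poses are not given: they have to be found in the camera images.
- block_wide: Loose wooden offcut, a plain rectangular block 64 (x) x 110 (y) x 38 (z) mm; light oak, the widest piece, bottom of the stack. Origin: centre of its underside, z up; short side along x, long side along y. Either way round is the same.
- block_long: Loose wooden offcut, a plain rectangular block 45 (x) x 140 (y) x 19 (z) mm; dark brown wood, the longest and thin, second from the bottom. Origin: centre of its underside, z up; short side along x, long side along y. Either way round is the same.
- block_mid: Loose wooden offcut, a plain rectangular block 42 (x) x 85 (y) x 42 (z) mm; light wood, square in section, third from the bottom. Origin: centre of its underside, z up; short side along x, long side along y. Either way round is the same.
- block_small: Loose wooden offcut, a plain rectangular block 38 (x) x 58 (y) x 19 (z) mm; light wood, the smallest, on top of the stack. Origin: centre of its underside, z up; short side along x, long side along y. Either way round is the same.
- tray_wide: Fixed open plywood tray, inside 80 (x) x 126 (y) mm, walls 5 mm thick, 16 mm high; floor's upper face 4 mm above the origin. A finger gap 70 mm wide, down to the floor, in the middle of each long wall. It is for block_wide: 8 mm of play all round. Origin: centre of its underside, on the worktop (z = 0); long side along y. Trays change places and turn.
- tray_long: Fixed open plywood tray, inside 61 (x) x 156 (y) mm, walls 5 mm thick, 16 mm high; floor's upper face 4 mm above the origin. A finger gap 80 mm wide, down to the floor, in the middle of each long wall. It is for block_long: 8 mm of play all round. Origin: centre of its underside, on the worktop (z = 0); long side along y. Trays change places and turn.
- tray_mid: Fixed open plywood tray, inside 58 (x) x 101 (y) mm, walls 5 mm thick, 16 mm high; floor's upper face 4 mm above the origin. A finger gap 56 mm wide, down to the floor, in the middle of each long wall. It is for block_mid: 8 mm of play all round. Origin: centre of its underside, on the worktop (z = 0); long side along y. Trays change places and turn.
- tray_small: Fixed open plywood tray, inside 54 (x) x 74 (y) mm, walls 5 mm thick, 16 mm high; floor's upper face 4 mm above the origin. A finger gap 46 mm wide, down to the floor, in the middle of each long wall. It is for block_small: 8 mm of play all round. Origin: centre of its underside, on the worktop (z = 0); long side along y. Trays change places and turn.
- black_tape: Roll of black tape lying flat, 59 mm across, 19 mm high; bystander. Origin: centre of its underside.
- tape_measure: Yellow tape measure standing on edge, 36 x 78 x 64 mm high; bystander. Origin: centre of its underside.
Not all that is in view belongs to the job. What is shaped like the block_small but turquoise is not meant.

How it is judged (in metres and radians):
On the way, in this order (a step that is already met when the one before it is completed fails the run):
1. block_small lies flat in tray_small, let go (horizontal distance between block_small and tray_small below 0.013 m and z of block_small in the frame of tray_small between 0 and 0.008 m and angle between the y axis of block_small and the y axis of tray_small, either way round below 0.3 rad and angle between block_small's own z axis and vertical below 0.08 rad and contact force between the fingers and block_small below 0.1 N and linear speed of block_small below 0.02 m/s), for 0.2 s.
2. block_mid lies flat in tray_mid, let go (horizontal distance between block_mid and tray_mid below 0.013 m and z of block_mid in the frame of tray_mid between 0 and 0.008 m and angle between the y axis of block_mid and the y axis of tray_mid, either way round below 0.3 rad and angle between block_mid's own z axis and vertical below 0.08 rad and contact force between the fingers and block_mid below 0.1 N and linear speed of block_mid below 0.02 m/s), for 0.2 s.
3. block_long lies flat in tray_long, let go (horizontal distance between block_long and tray_long below 0.013 m and z of block_long in the frame of tray_long between 0 and 0.008 m and angle between the y axis of block_long and the y axis of tray_long, either way round below 0.3 rad and angle between block_long's own z axis and vertical below 0.08 rad and contact force between the fingers and block_long below 0.1 N and linear speed of block_long below 0.02 m/s), for 0.2 s.
4. block_wide lies flat in tray_wide, let go (horizontal distance between block_wide and tray_wide below 0.013 m and z of block_wide in the frame of tray_wide between 0 and 0.008 m and angle between the y axis of block_wide and the y axis of tray_wide, either way round below 0.3 rad and angle between block_wide's own z axis and vertical below 0.08 rad and contact force between the fingers and block_wide below 0.1 N and linear speed of block_wide below 0.02 m/s), for 0.2 s.
At the end, for the whole second after the job is handed in: Each of the four blocks lies in its own tray, let go and at rest: centre within 13 mm of the tray's centre, underside less than 8 mm above the tray's underside (so flat on the tray's floor), long side along the tray's long side within 0.3 rad, tilted less than 0.08 rad (all of step 1 and all of step 2 and all of step 3 and all of step 4 and angular speed of each of block_small, block_mid, block_long, block_wide below 0.2 rad/s); the robot touches nothing.
It fails at once if a block is tipped by more than 0.5 rad (angle between any of block_small, block_mid, block_long, block_wide's own z axis and vertical above 0.5 rad).
It fails at once if the roll of black tape is moved more than 20 mm (distance of black_tape from where it was at the start of the episode above 0.02 m).
It fails at once if the tape measure is moved more than 20 mm (distance of tape_measure from where it was at the start of the episode above 0.02 m).
It also fails if it takes over 109 s, if anything falls off the work surface, if the arm or the gripper's body presses on something with over 40 N, if the wrist force passes 120 N, or if a joint passes its speed limit or range.

## Working session

There is one attempt and no reset: what is moved stays moved. The work goes in short steps, Python scripts to look and compute and a tool call to move; the robot and the scene stay as the last step left them, time stands still between calls to the robot, and variables do not carry over. Pictures are saved under pics/ and viewed, at most 14 in all, crops included, and the job is handed in when it is done.

Besides the shell and the picture viewer there is one more tool, called after "Emit:" as name(argument=value, ...), one argument or row to a line, values as JSON. step_arm: Moves the arm, as the interface text tells. Its arguments: {"type":"object","properties":{"targets":{"type":"array","items":{"type":"array"}},"force":{"type":"number"}},"required":["targets"]}

```bash
mkdir -p pics; cat > h.py <<'E'
import numpy as np, cv2
from workcell import bot
def snap(n,f):
    p=bot.camera_params(n); im,d=bot.camera(n)
    np.savez(f'pics/{f}.npz',im=im,d=d,K=p['K'],R=p['R'],t=p['t']); cv2.imwrite(f'pics/{f}.png',im[:,:,::-1]); return im,d,p
def cloud(d,p):
    v,u=np.mgrid[:d.shape[0],:d.shape[1]]
    K=np.array(p['K']); c=np.stack([(u-K[0,2])/K[0,0]*d,(v-K[1,2])/K[1,1]*d,d],-1)
    return (c-np.array(p['t']))@np.array(p['R'])
E
python3 - <<'E'
from h import *
snap('top','top0'); snap('scene','scene0')
o=bot.get_obs(); print(o)
E
```

```text
{'time': 0.1, 'q': array([6.92124891e+01, 5.00938082e+00, 1.00367825e+01, 9.50995061e+01,
       6.53531767e-04, 9.00025286e+01]), 'qd': array([-0.01695695, -0.06578399,  0.09808707,  0.04211378, -0.03137916,
       -0.00067396]), 'joint_efforts': array([ 2.91503766e-04, -5.21558475e+01,  4.65654266e+01,  1.60783710e-02,
        3.56472697e-05,  3.41375141e-05]), 'ee_pos': array([0.1951167 , 0.51399496, 0.23062042]), 'tcp_rot': array([-1.79927896e+02, -6.50349136e-04,  1.59209960e+02]), 'wrist_force': array([-0.25563438, -0.12569948, -0.27711263]), 'torque': array([ 0.02030334, -0.03900487, -0.00557451]), 'grasp_force': 0.0, 'opening': 0.0852651297069769}
```

View pics/top0.png

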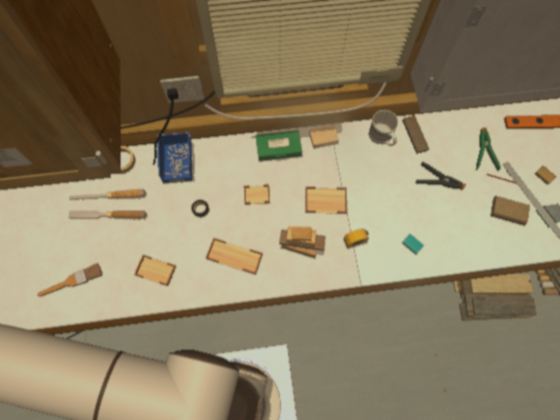

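View pics/scene0.png

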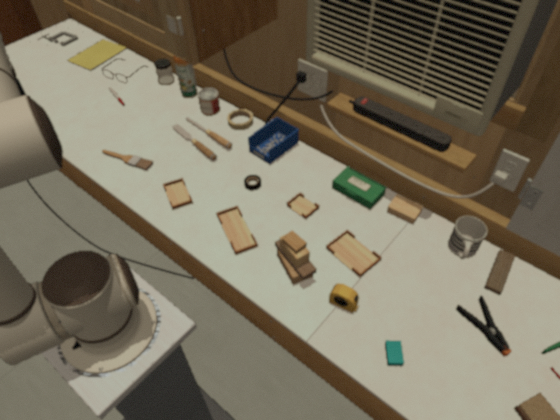

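Top view: the stack is at about (302,240). The trays are small (257,194), wide (326,200), long (235,256) and mid (155,270). The black tape is at (200,208), the tape measure at (357,237) and the turquoise decoy at (413,244). Next I'll measure positions.

```bash
cat > m.py <<'E'
from h import *
z=np.load('pics/top0.npz'); P=cloud(z['d'],z); im=z['im']
print('K',z['K'][0,0],'depth',z['d'][230,250], 'table',P[230,180])
for n,(u,v) in dict(stack=(302,240),small=(257,194),wide=(326,200),long=(235,256),mid=(155,270),tape=(200,208),meas=(357,237)).items():
    r=P[v-30:v+31,u-35:u+36]; print(n,P[v,u].round(3), end=' ')
    hgt=r[...,2]; c=im[v-30:v+31,u-35:u+36].astype(int)
    m=((c[...,0]-c[...,2])>50).astype(np.uint8)  # wood colour
    k,l,s,ce=cv2.connectedComponentsWithStats(m)
    if k<2: print(); continue
    i=1+np.argmin([np.hypot(*(ce[j]-[35,30]))+ (1e3 if s[j,4]<60 else 0) for j in range(1,k)])
    q=r[l==i]; b=cv2.minAreaRect((q[:,:2]*1000).astype(np.float32)); print([np.round(x,1) for x in b], s[i,4], 'zmed',np.median(q[:,2]).round(4),'zmax',q[:,2].max().round(4))
r=P[215:265,270:335]
for zl in (.118,.099,.057,.038):
    q=r[abs(r[...,2]-zl)<.006]; 
    if len(q)>4: print(zl,len(q),[np.round(x,1) for x in cv2.minAreaRect((q[:,:2]*1000).astype(np.float32))],q.mean(0).round(4))
E
python3 m.py
```

```text
K 476.8127107919499 depth 1.5441464 table [0.54226849 0.12985493 0.00559825]
stack [ 0.429 -0.245  0.101] [array([ 257. , -222.2]), array([136.5, 510.7]), np.float64(81.6)] 866 zmed 0.0863 zmax 1.4633
small [ 0.636 -0.13   0.004] [array([ 346.5, -103.8]), array([ 83.6, 659.4]), np.float64(85.1)] 495 zmed 0.005 zmax 1.4633
wide [ 0.586 -0.354  0.002] [array([ 315.5, -277.3]), array([143.6, 666.7]), np.float64(74.2)] 1084 zmed 0.0045 zmax 1.4633
long [ 0.433 -0.037  0.005] [array([280.2, -97.3]), array([507.9, 162.2]), np.float64(22.0)] 1234 zmed 0.0047 zmax 1.4633
mid [0.422 0.215 0.001] [array([259. ,  54.4]), array([589.5,  98.8]), np.float64(44.6)] 818 zmed 0.0044 zmax 1.4633
tape [ 0.613  0.062 -0.002] [array([498.6,  20.8]), array([12.7,  6.9]), np.float64(52.6)] 6 zmed 0.0153 zmax 0.0207
meas [ 0.43  -0.42   0.057] [array([ 445.3, -417.8]), array([53.8, 68. ]), np.float64(12.5)] 293 zmed 0.0583 zmax 0.0703
0.118 236 [array([ 449. , -244.5]), array([54. , 40.2]), np.float64(82.8)] [ 0.4486 -0.2438  0.118 ]
0.099 154 [array([ 448.3, -246. ]), array([84.5, 43.6]), np.float64(73.5)] [ 0.4432 -0.2475  0.0989]
0.057 284 [array([ 446.4, -250. ]), array([139.1,  48.2]), np.float64(73.7)] [ 0.441  -0.2542  0.0573]
0.038 143 [array([ 430.4, -241.1]), array([133.4,  62.4]), np.float64(46.6)] [ 0.4212 -0.2485  0.0385]
```

```bash
sed -i "s/m=((c\[...,0\]-c\[...,2\])>50)/m=(((c[...,0]-c[...,2])>50)\&(abs(hgt)<.3)\&(abs(r[...,0]-.5)<.4))/" m.py; python3 m.py|grep -v '^0'
```

```text
K 476.8127107919499 depth 1.5441464 table [0.54226849 0.12985493 0.00559825]
stack [ 0.429 -0.245  0.101] [array([ 460.3, -254.5]), array([138.4, 102.6]), np.float64(71.0)] 865 zmed 0.0858 zmax 0.1264
small [ 0.636 -0.13   0.004] [array([ 637.9, -128.8]), array([84. , 73.8]), np.float64(85.6)] 494 zmed 0.005 zmax 0.0249
wide [ 0.586 -0.354  0.002] [array([ 587.5, -354.1]), array([138.7,  97.8]), np.float64(80.8)] 1083 zmed 0.0045 zmax 0.0241
long [ 0.433 -0.037  0.005] [array([436.7, -32.8]), array([170.3,  79.4]), np.float64(65.9)] 1227 zmed 0.0046 zmax 0.0234
mid [0.422 0.215 0.001] [array([422.9, 217.1]), array([120.6,  73.8]), np.float64(63.5)] 815 zmed 0.0044 zmax 0.0219
tape [ 0.613  0.062 -0.002] [array([498.6,  20.8]), array([12.7,  6.9]), np.float64(52.6)] 6 zmed 0.0153 zmax 0.0207
meas [ 0.43  -0.42   0.057] [array([ 445.3, -417.8]), array([53.8, 68. ]), np.float64(12.5)] 293 zmed 0.0583 zmax 0.0703
```

Emit:
step_arm(
  targets=[
    [1,[228,-297,60],[0,0,-1.67]],
    [1,[228,-297,60],[0,0,-1.67]],
    [1,[228,-297,60],[0,0,-1.67]],
    [1,[228,-297,60],[0,0,-1.67]],
    [1,[228,-297,60],[0,0,-1.67]],
    [1,[228,-297,60],[0,0,-1.67]],
    [1,[228,-297,60],[0,0,-1.67]],
    [1,[228,-297,60],[0,0,-1.67]],
  ],
)

```text
time: 0.9
ee_pos: [0.4246, 0.2146, 0.2917]
tcp_rot: [180.0, 0.0, 90.0]
wrist_force: [-0.4, 0.7, 0.7]
opening: 0.0854
grasp_force: 0.0
```

Emit:
step_arm(
  targets=[
    [1,[0,0,0],[0,0,-0.46]],
    [1,[0,0,0],[0,0,-0.46]],
    [1,[0,0,0],[0,0,-0.46]],
    [1,[0,0,0],[0,0,-0.46]],
    [1,[0,0,0],[0,0,-0.46]],
    [1,[0,0,0],[0,0,-0.46]],
  ],
)

```text
time: 1.5
ee_pos: [0.4231, 0.2173, 0.2912]
tcp_rot: [-180.0, 0.0, 64.3]
wrist_force: [-0.2, 0.8, 0.4]
opening: 0.085
grasp_force: 0.0
```

```bash
python3 - <<'E'
from h import *
o=bot.get_obs(); print(o['ee_pos'],o['tcp_rot'],o['q'])
im,d,p=snap('wrist','w_mid'); print(-np.array(p['R']).T@np.array(p['t']), p['K'][0])
E
```

```text
[0.42309771 0.21725816 0.2911651 ] [-1.79992582e+02  1.24511145e-02  6.43073300e+01] [ 2.71811875e+01 -3.38723484e+00  8.37491073e+00  1.01776551e+02
 -1.60036219e-03  1.42873858e+02]
[0.45519946 0.28192834 0.43514634] [345.29044489   0.         280.58340931]
```

View pics/w_mid.png

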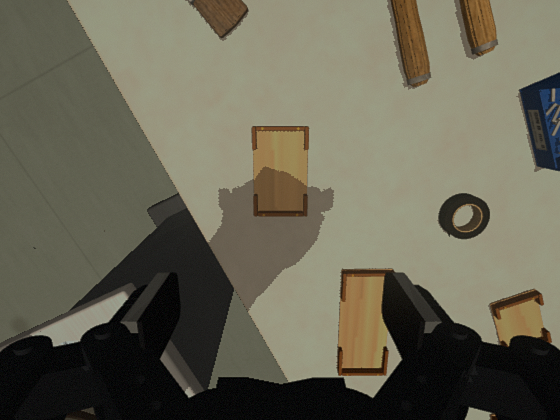

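Wrist view: tray_mid is whole at (280,171), tray_long is partly behind the finger at (362,322), and the tape is at (464,215). I'll check the other positions the same way.

Emit:
step_arm(
  targets=[
    [1,[14,-250,0],[0,0,0]],
    [1,[14,-250,0],[0,0,0]],
    [1,[14,-250,0],[0,0,0]],
    [1,[14,-250,0],[0,0,0]],
    [1,[14,-250,0],[0,0,0]],
    [1,[14,-250,0],[0,0,0]],
    [1,[14,-250,0],[0,0,0]],
  ],
)

```text
time: 2.25
ee_pos: [0.4371, -0.0339, 0.2912]
tcp_rot: [-180.0, -0.0, 64.0]
wrist_force: [0.4, 0.9, -0.1]
opening: 0.0856
grasp_force: 0.0
```

```bash
python3 -c "
from h import *
snap('wrist','w_long')"
```

Emit:
step_arm(
  targets=[
    [1,[83,-237,0],[0,0,0.35]],
    [1,[83,-237,0],[0,0,0.35]],
    [1,[83,-237,0],[0,0,0.35]],
    [1,[83,-237,0],[0,0,0.35]],
    [1,[83,-237,0],[0,0,0.35]],
    [1,[83,-237,0],[0,0,0.35]],
    [1,[83,-237,0],[0,0,0.35]],
  ],
)

```text
time: 3.0
ee_pos: [0.5212, -0.2697, 0.2899]
tcp_rot: [-179.9, -0.1, 84.2]
wrist_force: [0.5, 0.9, -0.9]
opening: 0.0853
grasp_force: 0.0
```

```bash
cat > fit.py <<'E'
from h import *
T=dict(mid=(.423,.217),long=(.437,-.033),small=(.638,-.129),wide=(.5875,-.354))
S=dict(mid=(111,68),long=(166,71),small=(84,64),wide=(136,90))
def tray(f,n):
    z=np.load(f'pics/{f}.npz'); P=cloud(z['d'],z); c=z['im'].astype(int)
    near=(np.hypot(P[...,0]-T[n][0],P[...,1]-T[n][1])<.105)&(z['d']>.25)
    print(n,f,'table z',np.median(P[near][:,2]).round(4),end=' ')
    for lab,m in (('wall',near&(P[...,2]>.010)&(P[...,2]<.03)),('wood',near&(c[...,0]-c[...,2]>0.38*c[...,0])&(P[...,2]<.03))):
        k,l,s,ce=cv2.connectedComponentsWithStats(cv2.morphologyEx(m.astype(np.uint8),cv2.MORPH_OPEN,np.ones((2,2))))
        q=np.vstack([P[l==i] for i in range(1,k) if s[i,4]>25] or [np.zeros((1,3))])
        print(lab,len(q),[np.round(x,1) for x in cv2.minAreaRect((q[:,:2]*1000).astype(np.float32))],end=' ')
    print(S[n])
def tops(f,levels,c=(.447,-.245)):
    z=np.load(f'pics/{f}.npz'); P=cloud(z['d'],z)
    near=(np.hypot(P[...,0]-c[0],P[...,1]-c[1])<.11)&(z['d']>.15)
    for zl in levels:
        m=near&(abs(P[...,2]-zl)<.005)
        k,l,s,ce=cv2.connectedComponentsWithStats(m.astype(np.uint8))
        if k<2: continue
        q=P[l==1+np.argmax(s[1:,4])]
        print(zl,len(q),[np.round(x,1) for x in cv2.minAreaRect((q[:,:2]*1000).astype(np.float32))],'z',np.median(q[:,2]).round(4))
E
python3 - <<'E'
from h import *
from fit import *
o=bot.get_obs(); print(o['ee_pos'],o['tcp_rot'],o['q'])
snap('wrist','w_st')
tray('w_mid','mid'); tray('w_long','long'); tray('w_st','small'); tray('w_st','wide'); tray('w_long','small')
tops('w_st',(.118,.099,.057,.038))
E
```

```text
[ 0.52118346 -0.26967339  0.28991165] [-1.79888769e+02 -5.07889080e-02  8.42091750e+01] [-2.73612572e+01  1.22870455e+01  2.49250168e+01  1.02760085e+02
  6.33846136e-03  6.84295118e+01]
mid w_mid table z 0.0017 wall 855 [array([426.7, 220.7]), array([135. ,  69.4]), np.float64(64.6)] wood 4876 [array([426.9, 220.7]), array([134.9,  68.8]), np.float64(64.5)] (111, 68)
long w_long table z 0.002 wall 1110 [array([436.2, -36.5]), array([172. ,  72.3]), np.float64(64.7)] wood 7663 [array([436.1, -36.4]), array([171.6,  72.1]), np.float64(64.7)] (166, 71)
small w_st table z 0.0017 wall 571 [array([ 601.2, -138.7]), array([164.4,  88.9]), np.float64(11.2)] wood 4317 [array([ 601.1, -138.2]), array([164.6,  89.5]), np.float64(11.4)] (84, 64)
wide w_st table z 0.0021 wall 1103 [array([ 589.8, -315.4]), array([115.6, 236.8]), np.float64(1.3)] wood 7080 [array([ 589. , -315.4]), array([114. , 236.8]), np.float64(1.3)] (136, 90)
small w_long table z 0.0017 wall 872 [array([564.2, -86.5]), array([104.6, 282.3]), np.float64(59.3)] wood 3721 [array([564.2, -86.5]), array([104.6, 282.3]), np.float64(59.3)] (84, 64)
0.118 2663 [array([ 450.1, -243.6]), array([58.5, 38.3]), np.float64(81.4)] z 0.1193
0.099 880 [array([ 453.1, -234.8]), array([65.1, 42.3]), np.float64(73.2)] z 0.1003
0.057 1062 [array([ 459.4, -210.7]), array([61. , 45.2]), np.float64(73.7)] z 0.0583
0.038 896 [array([ 477.9, -258.2]), array([109.9,  18. ]), np.float64(73.4)] z 0.0393
```

View pics/w_st.png

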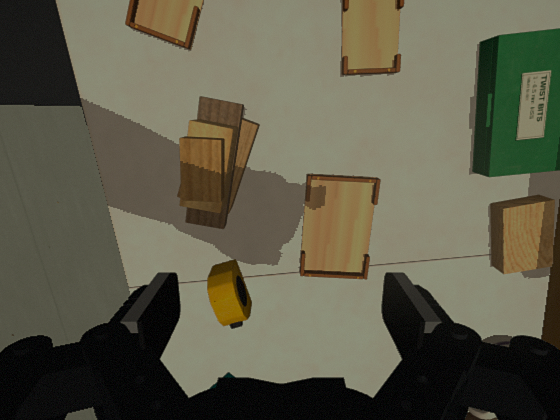

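Wrist view: the stack's small block is on top at (202,172), tray_wide is at (340,225), the tape measure at (230,293), and tray_small is cut off at (371,37). The top block measures 58.5 x 38.3 mm and is light wood, so it is block_small. The turquoise piece lies well away, at about (225,380). I'll refit the trays using only the component at each tray's location.

```bash
python3 - <<'E'
s=open('fit.py').read()
a=s.index("        q=np.vstack"); b=s.index("        print(lab")
s=s[:a]+"""        q=P[l==max(range(1,k),key=lambda i:s[i,4])] if k>1 else np.zeros((1,3))
"""+s[b:]
s=s.replace("for lab,m in (('wall',near&(P[...,2]>.010)&(P[...,2]<.03)),('wood',","for lab,m in (('wood',").replace("&(P[...,2]<.03))):","&(P[...,2]<.03)),):")
open('fit.py','w').write(s)
from fit import *
tray('w_mid','mid'); tray('w_long','long'); tray('w_st','small'); tray('w_st','wide'); tray('w_long','small')
E
```

```text
mid w_mid table z 0.0017 wood 4876 [array([426.9, 220.7]), array([134.9,  68.8]), np.float64(64.5)] (111, 68)
long w_long table z 0.002 wood 7663 [array([436.1, -36.4]), array([171.6,  72.1]), np.float64(64.7)] (166, 71)
small w_st table z 0.0017 wood 4317 [array([ 601.1, -138.2]), array([164.6,  89.5]), np.float64(11.4)] (84, 64)
wide w_st table z 0.0021 wood 7080 [array([ 589. , -315.4]), array([114. , 236.8]), np.float64(1.3)] (136, 90)
small w_long table z 0.0017 wood 3721 [array([564.2, -86.5]), array([104.6, 282.3]), np.float64(59.3)] (84, 64)
```

View pics/w_long.png

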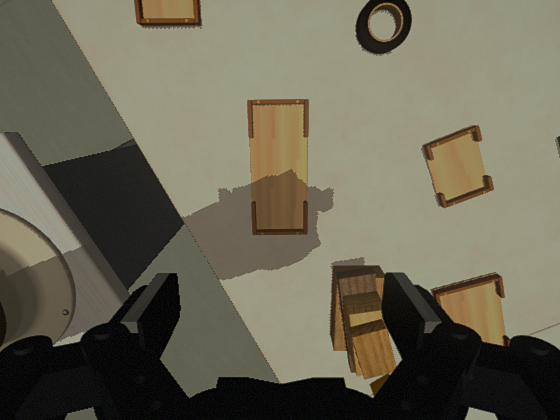

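Tray_long is at (278,167) and tray_small is whole at (457,167). The mask is leaking, so I'll tighten it.

```bash
sed -i "s/np.ones((2,2))/np.ones((4,4))/; s/<.105)&/<np.hypot(*S[n])\/2000+.015)\&/; s/>0.38\*c\[...,0\]/>th*c[...,0]/; s/def tray(f,n)/def tray(f,n,th=.38)/" fit.py; python3 - <<'E'
from fit import *
for th in (.38,.45,.5):
  tray('w_mid','mid',th); tray('w_long','long',th);  tray('w_st','wide',th); tray('w_long','small',th)
z=np.load('pics/w_long.npz');print(z['im'][[140,167,100,167,180],[400,457,430,380,268]])
E
```

```text
mid w_mid table z 0.0021 wood 4843 [array([426.8, 220.7]), array([134.9,  68.5]), np.float64(63.9)] (111, 68)
long w_long table z 0.002 wood 7642 [array([436.1, -36.4]), array([171.6,  72.1]), np.float64(64.7)] (166, 71)
wide w_st table z 0.0025 wood 7067 [array([ 589. , -315.4]), array([114. , 236.8]), np.float64(1.3)] (136, 90)
small w_long table z 0.0024 wood 3700 [array([563.8, -85.3]), array([103.1, 280.3]), np.float64(59.3)] (84, 64)
mid w_mid table z 0.0021 wood 4039 [array([427.1, 221.1]), array([133.9,  68.1]), np.float64(64.1)] (111, 68)
long w_long table z 0.002 wood 6703 [array([436.4, -36.6]), array([170.8,  71.4]), np.float64(64.6)] (166, 71)
wide w_st table z 0.0025 wood 5934 [array([ 589.1, -315.3]), array([113.9, 236.8]), np.float64(1.4)] (136, 90)
small w_long table z 0.0024 wood 1631 [array([588.4, -51.7]), array([ 84.4, 276.5]), np.float64(38.4)] (84, 64)
mid w_mid table z 0.0021 wood 1135 [array([433.8, 213.1]), array([132. ,  58.2]), np.float64(48.9)] (111, 68)
long w_long table z 0.002 wood 2514 [array([433.3, -40.8]), array([159.9,  70.1]), np.float64(65.2)] (166, 71)
wide w_st table z 0.0025 wood 2417 [array([ 579.4, -315.5]), array([ 94.3, 236.9]), np.float64(1.5)] (136, 90)
small w_long table z 0.0024 wood 55 [array([672.1, -96. ]), array([14.9, 12.8]), np.float64(89.0)] (84, 64)
[[155 152 128]
 [156 125  79]
 [155 156 132]
 [155 156 132]
 [102  76  50]]
```

```bash
sed -i "s/np.ones((4,4))/np.ones((3,3))/" fit.py; python3 - <<'E'
from fit import *
for th in (.33,.38,.43):
  tray('w_mid','mid',th); tray('w_long','long',th);  tray('w_st','wide',th); tray('w_long','small',th)
E
```

```text
mid w_mid table z 0.0021 wood 4939 [array([422.3, 213.5]), array([116.1,  69.3]), np.float64(64.3)] (111, 68)
long w_long table z 0.002 wood 7716 [array([435.2, -33.2]), array([168.9,  72.9]), np.float64(65.2)] (166, 71)
wide w_st table z 0.0025 wood 7109 [array([ 587.1, -350.7]), array([136.3,  90. ]), np.float64(81.2)] (136, 90)
small w_long table z 0.0024 wood 3760 [array([ 640.3, -127.1]), array([86. , 72.2]), np.float64(86.0)] (84, 64)
mid w_mid table z 0.0021 wood 4870 [array([422.6, 215.9]), array([111.5,  67.7]), np.float64(64.3)] (111, 68)
long w_long table z 0.002 wood 7659 [array([436. , -31.8]), array([165.4,  70.6]), np.float64(65.0)] (166, 71)
wide w_st table z 0.0025 wood 7076 [array([ 586.8, -350.7]), array([136. ,  89.6]), np.float64(81.1)] (136, 90)
small w_long table z 0.0024 wood 3715 [array([ 636.7, -125.8]), array([83.8, 64.6]), np.float64(86.3)] (84, 64)
mid w_mid table z 0.0021 wood 4730 [array([422.8, 216.2]), array([108.6,  67.1]), np.float64(64.2)] (111, 68)
long w_long table z 0.002 wood 7154 [array([436.5, -32.1]), array([164.9,  70.2]), np.float64(64.7)] (166, 71)
wide w_st table z 0.0025 wood 6702 [array([ 586.9, -350.7]), array([136. ,  89.6]), np.float64(81.2)] (136, 90)
small w_long table z 0.0024 wood 3453 [array([ 636.5, -125.8]), array([83.7, 63.9]), np.float64(86.1)] (84, 64)
```

```bash
python3 - <<'E'
from h import *
z=np.load('pics/w_st.npz'); P=cloud(z['d'],z)
m=(z['d']>.02)&(P[...,2]>.2)&(P[...,2]<.5)
q=P[m]; print(len(q),np.percentile(q[:,2],[0,.5,1,2,5]).round(4))
for b in range(380,420,8):
    w=m[:, :][:, b:b+8]; 
    if w.any(): print(b, P[:,b:b+8][w][:,2].min())
E
```

```text
41727 [0.304  0.3078 0.3098 0.313  0.3206]
380 0.30399004273491276
388 0.3082505501774304
396 0.3084744243830555
404 0.30959574807467743
412 0.3111421854106435
```

Emit:
step_arm(
  targets=[
    [1,[-70,26,-50],[0,0,-0.046]],
    [1,[-70,26,-100],[0,0,-0.046]],
    [1,[-70,26,-130],[0,0,-0.046]],
    [1,[-70,26,-140],[0,0,-0.046]],
    [1,[-70,26,-140],[0,0,-0.046]],
    [1,[-70,26,-140],[0,0,-0.046]],
  ],
)

```text
time: 3.65
ee_pos: [0.4507, -0.2425, 0.153]
tcp_rot: [179.9, 0.0, 81.6]
wrist_force: [0.2, 0.5, 0.5]
opening: 0.0853
grasp_force: 0.0
```

Emit:
step_arm(
  targets=[
    [1,[0,0,-20],[0,0,0]],
    [1,[0,0,-40],[0,0,0]],
    [1,[0,0,-51],[0,0,0]],
    [1,[0,0,-51],[0,0,0]],
    [0.6,[0,0,-51],[0,0,0]],
    [0.3,[0,0,-51],[0,0,0]],
    [0.3,[0,0,-51],[0,0,0]],
    [0.3,[0,0,-51],[0,0,0]],
  ],
  force=30,
)

```text
time: 4.45
ee_pos: [0.4506, -0.2441, 0.1012]
tcp_rot: [179.9, 0.0, 81.5]
wrist_force: [-0.4, 0.1, 5.9]
opening: 0.0371
grasp_force: 31.0
```

Emit:
step_arm(
  targets=[
    [0.3,[0,0,15],[0,0,0]],
    [0.3,[0,0,40],[0,0,0]],
    [0.3,[10,6,60],[0,0,0]],
    [0.3,[45,28,70],[0,0,0.02]],
    [0.3,[85,54,70],[0,0,0.04]],
    [0.3,[125,79,70],[0,0,0.06]],
    [0.3,[165,104,70],[0,0,0.083]],
    [0.3,[187,118,70],[0,0,0.083]],
  ],
)

```text
time: 5.25
ee_pos: [0.6395, -0.1236, 0.1706]
tcp_rot: [180.0, -0.0, 86.4]
wrist_force: [-0.5, -0.8, 0.4]
opening: 0.0373
grasp_force: 30.3
```

Emit:
step_arm(
  targets=[
    [0.3,[0,0,0],[0,0,0]],
    [0.3,[0,0,0],[0,0,0]],
    [0.3,[0,0,0],[0,0,0]],
  ],
)

```text
time: 5.55
ee_pos: [0.6366, -0.1264, 0.1709]
tcp_rot: [180.0, 0.0, 86.2]
wrist_force: [-0.5, 0.4, 0.8]
opening: 0.0371
grasp_force: 30.4
```

```bash
python3 - <<'E'
from h import *
print(bot.get_obs()['ee_pos'])
snap('wrist','w_hold1')
E
```

```text
[ 0.63664564 -0.12639172  0.17094303]
```

View pics/w_hold1.png

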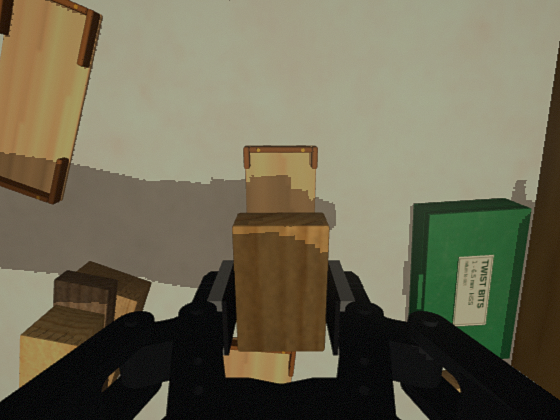

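Block_small is held level and centred over tray_small. Lowering it now.

Emit:
step_arm(
  targets=[
    [0.3,[0,0,-45],[0,0,0]],
    [0.3,[0,0,-90],[0,0,0]],
    [0.3,[0,0,-125],[0,0,0]],
    [0.3,[0,0,-145],[0,0,0]],
    [0.3,[0,0,-155],[0,0,0]],
    [0.3,[0,0,-162],[0,0,0]],
    [0.3,[0,0,-163],[0,0,0]],
    [0.3,[0,0,-163],[0,0,0]],
  ],
)

```text
time: 6.4
ee_pos: [0.6378, -0.1261, 0.0086]
tcp_rot: [179.9, 0.0, 86.3]
wrist_force: [0.7, -0.3, -0.9]
opening: 0.0373
grasp_force: 30.4
```

Emit:
step_arm(
  targets=[
    [0.45,[0,0,0],[0,0,0]],
    [0.6,[0,0,0],[0,0,0]],
    [0.6,[0,0,0],[0,0,0]],
    [0.6,[0,0,0],[0,0,0]],
    [0.6,[0,0,10],[0,0,0]],
    [0.6,[0,0,40],[0,0,0]],
    [0.8,[0,0,90],[0,0,0]],
    [1,[-20,-10,140],[0,0,0]],
  ],
)

```text
time: 7.2
ee_pos: [0.6195, -0.1341, 0.1449]
tcp_rot: [180.0, -0.0, 86.4]
wrist_force: [0.6, -0.7, -0.3]
opening: 0.0784
grasp_force: 0.0
```

Emit:
step_arm(
  targets=[
    [1,[-30,-40,60],[0,0,-0.05]],
    [1,[-70,-80,100],[0,0,-0.15]],
    [1,[-110,-120,140],[0,0,-0.227]],
    [1,[-145,-155,143],[0,0,-0.227]],
    [1,[-157,-164,143],[0,0,-0.227]],
    [1,[-157,-164,143],[0,0,-0.227]],
    [1,[-157,-164,143],[0,0,-0.227]],
    [1,[-157,-164,143],[0,0,-0.227]],
  ],
)

```text
time: 8.0
ee_pos: [0.4619, -0.2991, 0.2866]
tcp_rot: [179.9, 0.0, 73.2]
wrist_force: [-0.5, 1.0, -0.6]
opening: 0.0856
grasp_force: 0.0
```

```bash
python3 - <<'E'
from h import *
from fit import *
o=bot.get_obs(); print(o['ee_pos'],o['tcp_rot'])
snap('wrist','w_st2'); tops('w_st2',(.099,.057,.038)); 
tops('w_st2',(.023,),(.637,-.126))
E
```

```text
[ 0.46186475 -0.29908748  0.28659302] [1.79934660e+02 2.93644079e-03 7.32020545e+01]
0.099 4167 [array([ 450.2, -244.3]), array([84.4, 42. ]), np.float64(73.0)] z 0.1003
0.057 1921 [array([ 448.2, -248.5]), array([140.,  45.]), np.float64(73.5)] z 0.0583
0.038 910 [array([ 477.8, -258.5]), array([108.4,  17.1]), np.float64(72.8)] z 0.0393
0.023 16 [array([ 613. , -164.3]), array([3.1, 8.6]), np.float64(80.9)] z 0.0183
```

View pics/w_st2.png

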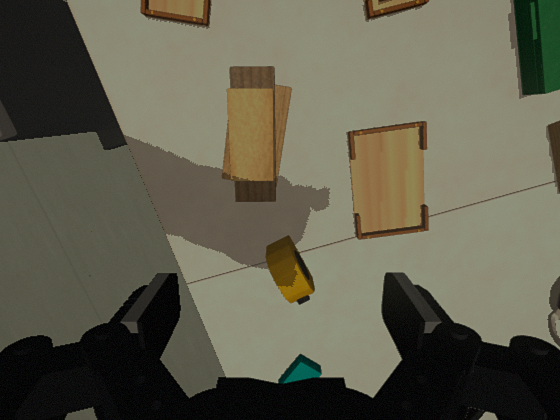

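Block_mid on the stack is at (250,135), with block_long under it and the edge of block_wide beside them. Going for block_mid.

Emit:
step_arm(
  targets=[
    [1,[-5,28,-50],[0,0,0]],
    [1,[-10,56,-100],[0,0,0]],
    [1,[-10,56,-140],[0,0,0]],
    [1,[-10,56,-150],[0,0,0]],
    [1,[-10,56,-150],[0,0,0]],
    [1,[-10,56,-180],[0,0,0]],
    [1,[-10,56,-210],[0,0,0]],
    [1,[-10,56,-225],[0,0,0]],
  ],
)

```text
time: 8.85
ee_pos: [0.4529, -0.2436, 0.0615]
tcp_rot: [179.9, 0.0, 73.3]
wrist_force: [-0.7, -0.2, 0.5]
opening: 0.0856
grasp_force: 0.0
```

Emit:
step_arm(
  targets=[
    [1,[0,0,0],[0,0,0]],
    [0.6,[0,0,0],[0,0,0]],
    [0.3,[0,0,0],[0,0,0]],
    [0.3,[0,0,0],[0,0,0]],
    [0.3,[0,0,0],[0,0,0]],
  ],
  force=40,
)

```text
time: 9.35
ee_pos: [0.4527, -0.2434, 0.0625]
tcp_rot: [179.9, 0.0, 73.3]
wrist_force: [0.2, -0.4, 6.3]
opening: 0.0419
grasp_force: 41.4
```

Emit:
step_arm(
  targets=[
    [0.3,[0,0,15],[0,0,0]],
    [0.3,[0,0,45],[0,0,0]],
    [0.3,[0,10,80],[0,0,0]],
    [0.3,[0,45,90],[0,0,0]],
    [0.3,[-3,90,90],[0,0,0]],
    [0.3,[-6,135,90],[0,0,-0.05]],
    [0.3,[-10,180,90],[0,0,-0.1]],
    [0.3,[-15,225,90],[0,0,-0.159]],
  ],
)

```text
time: 10.15
ee_pos: [0.4366, -0.0164, 0.1523]
tcp_rot: [179.9, -0.0, 64.0]
wrist_force: [0.5, -0.2, -0.9]
opening: 0.0413
grasp_force: 40.8
```

Emit:
step_arm(
  targets=[
    [0.3,[-3,45,0],[0,0,0]],
    [0.3,[-6,90,0],[0,0,0]],
    [0.3,[-9,135,0],[0,0,0]],
    [0.3,[-12,180,0],[0,0,0]],
    [0.3,[-14,220,0],[0,0,0]],
    [0.3,[-15,235,0],[0,0,0]],
    [0.3,[-15,235,0],[0,0,0]],
    [0.3,[-15,235,0],[0,0,0]],
  ],
)

```text
time: 10.95
ee_pos: [0.4219, 0.2167, 0.1514]
tcp_rot: [180.0, 0.0, 64.2]
wrist_force: [-0.7, 0.2, -1.5]
opening: 0.0414
grasp_force: 40.8
```

```bash
python3 - <<'E'
from h import *
from fit import *
o=bot.get_obs(); print(o['ee_pos'],o['tcp_rot'],o['opening'])
snap('wrist','w_hold2')
z=np.load('pics/w_hold2.npz');P=cloud(z['d'],z)
tops('w_hold2',(o['ee_pos'][2]+.0365,),o['ee_pos'][:2])
E
```

```text
[0.42193151 0.21665495 0.15142898] [1.79982804e+02 1.33134361e-02 6.41901599e+01] 0.041399498783838674
```

Emit:
step_arm(
  targets=[
    [0.3,[1,0,-45],[0,0,0]],
    [0.3,[1,0,-85],[0,0,0]],
    [0.3,[1,0,-110],[0,0,0]],
    [0.3,[1,0,-125],[0,0,0]],
    [0.3,[1,0,-134],[0,0,0]],
    [0.3,[1,0,-140],[0,0,0]],
    [0.3,[1,0,-140],[0,0,0]],
    [0.3,[1,0,-140],[0,0,0]],
  ],
)

```text
time: 11.8
ee_pos: [0.4235, 0.217, 0.0118]
tcp_rot: [180.0, -0.1, 64.1]
wrist_force: [0.2, 0.1, -0.4]
opening: 0.0413
grasp_force: 40.8
```

Emit:
step_arm(
  targets=[
    [0.5,[0,0,0],[0,0,0]],
    [0.65,[0,0,0],[0,0,0]],
    [0.65,[0,0,0],[0,0,0]],
    [0.65,[0,0,0],[0,0,0]],
    [0.65,[0,0,10],[0,0,0]],
    [0.65,[0,0,40],[0,0,0]],
    [0.8,[0,0,90],[0,0,0]],
    [1,[0,-20,140],[0,0,0]],
  ],
)

```text
time: 12.6
ee_pos: [0.4225, 0.1992, 0.1496]
tcp_rot: [-180.0, -0.0, 64.3]
wrist_force: [1.0, -0.1, 0.4]
opening: 0.081
grasp_force: 0.0
```

```bash
python3 - <<'E'
from h import *
from fit import *
snap('wrist','w_m2'); tops('w_m2',(.047,),(.4227,.216))
E
```

```text
0.047 6493 [array([423.7, 215.4]), array([85. , 42.1]), np.float64(64.0)] z 0.0473
```

Emit:
step_arm(
  targets=[
    [1,[3,-40,40],[0,0,0.02]],
    [1,[6,-85,80],[0,0,0.05]],
    [1,[9,-130,120],[0,0,0.08]],
    [1,[12,-175,140],[0,0,0.12]],
    [1,[14,-220,140],[0,0,0.159]],
    [1,[14,-233,140],[0,0,0.159]],
    [1,[14,-233,140],[0,0,0.159]],
    [1,[14,-233,140],[0,0,0.159]],
  ],
)

```text
time: 13.45
ee_pos: [0.4368, -0.0349, 0.2879]
tcp_rot: [180.0, -0.0, 73.2]
wrist_force: [-0.5, 0.8, 0.3]
opening: 0.0852
grasp_force: 0.0
```

```bash
python3 - <<'E'
from h import *
from fit import *
snap('wrist','w_l2'); tops('w_l2',(.023,),(.6366,-.1258)); tops('w_l2',(.046,),(.4227,.216))
print(bot.get_obs()['ee_pos'])
E
```

```text
0.023 1559 [array([ 637.9, -125.4]), array([58.5, 38.3]), np.float64(86.3)] z 0.0244
[ 0.43680674 -0.03425007  0.28761506]
```

Emit:
step_arm(
  targets=[
    [1,[5,-45,0],[0,0,0]],
    [1,[10,-90,0],[0,0,0]],
    [1,[15,-135,0],[0,0,0]],
    [1,[20,-180,0],[0,0,0]],
    [1,[24,-225,0],[0,0,0]],
    [1,[26,-266,0],[0,0,0]],
    [1,[26,-266,0],[0,0,0]],
    [1,[26,-266,0],[0,0,0]],
  ],
)

```text
time: 14.3
ee_pos: [0.4633, -0.2999, 0.2867]
tcp_rot: [-179.9, -0.0, 73.3]
wrist_force: [0.1, 0.3, -0.2]
opening: 0.0859
grasp_force: 0.0
```

```bash
python3 - <<'E'
from h import *
from fit import *
o=bot.get_obs(); print(o['ee_pos'],o['tcp_rot'])
snap('wrist','w_st3'); tops('w_st3',(.057,.038))
E
```

```text
[ 0.46332765 -0.29987863  0.28670513] [-1.79919855e+02 -4.23303431e-02  7.32749204e+01]
0.057 5789 [array([ 448.2, -248.6]), array([139.9,  45.1]), np.float64(73.5)] z 0.0583
0.038 914 [array([ 477.5, -258.6]), array([108.6,  17.2]), np.float64(72.8)] z 0.0394
```

View pics/w_l2.png

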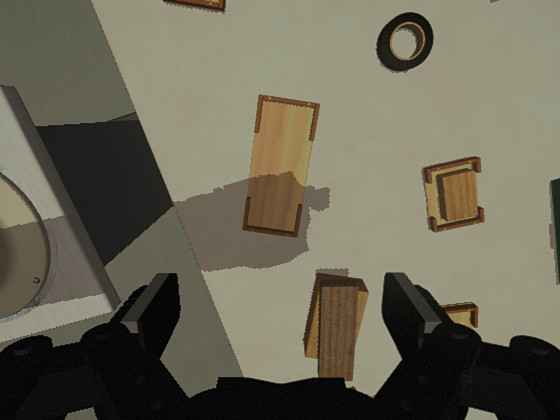

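In this view block_small sits in its tray at (460,193). Measured offsets are about 1.3 mm for block_small and 1.1 mm for block_mid. Next is block_long.

Emit:
step_arm(
  targets=[
    [1,[-8,26,-50],[0,0,0]],
    [1,[-15,51,-100],[0,0,0]],
    [1,[-15,51,-150],[0,0,0]],
    [1,[-15,51,-180],[0,0,0]],
    [1,[-15,51,-180],[0,0,0]],
    [1,[-15,51,-215],[0,0,0]],
    [1,[-15,51,-235],[0,0,0]],
    [1,[-15,51,-245],[0,0,0]],
  ],
)

```text
time: 15.15
ee_pos: [0.4486, -0.2488, 0.0433]
tcp_rot: [180.0, 0.0, 73.3]
wrist_force: [-0.1, 0.2, -0.2]
opening: 0.0853
grasp_force: 0.0
```

Emit:
step_arm(
  targets=[
    [1,[0,0,0],[0,0,0]],
    [0.65,[0,0,0],[0,0,0]],
    [0.3,[0,0,0],[0,0,0]],
    [0.3,[0,0,0],[0,0,0]],
    [0.3,[0,0,0],[0,0,0]],
  ],
  force=45,
)

```text
time: 15.65
ee_pos: [0.4486, -0.2499, 0.0439]
tcp_rot: [179.9, 0.0, 73.3]
wrist_force: [-0.9, 0.4, 5.1]
opening: 0.0436
grasp_force: 46.4
```

Emit:
step_arm(
  targets=[
    [0.3,[0,0,12],[0,0,0]],
    [0.3,[0,0,40],[0,0,0]],
    [0.3,[0,12,65],[0,0,0]],
    [0.3,[-3,50,80],[0,0,-0.03]],
    [0.3,[-6,95,80],[0,0,-0.07]],
    [0.3,[-9,140,80],[0,0,-0.11]],
    [0.3,[-11,185,80],[0,0,-0.147]],
    [0.3,[-12,218,80],[0,0,-0.147]],
  ],
)

```text
time: 16.45
ee_pos: [0.4356, -0.0295, 0.1236]
tcp_rot: [179.9, -0.0, 64.8]
wrist_force: [0.2, -0.5, -0.2]
opening: 0.044
grasp_force: 46.1
```

Emit:
step_arm(
  targets=[
    [0.3,[0,0,0],[0,0,0]],
    [0.3,[0,0,0],[0,0,0]],
    [0.3,[0,0,0],[0,0,0]],
  ],
)

```text
time: 16.75
ee_pos: [0.4361, -0.0321, 0.1229]
tcp_rot: [180.0, 0.0, 64.8]
wrist_force: [0.5, 0.2, -0.9]
opening: 0.0436
grasp_force: 46.1
```

```bash
python3 - <<'E'
from h import *
snap('wrist','w_hold3')
E
```

```text
(no output)
```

View pics/w_hold3.png

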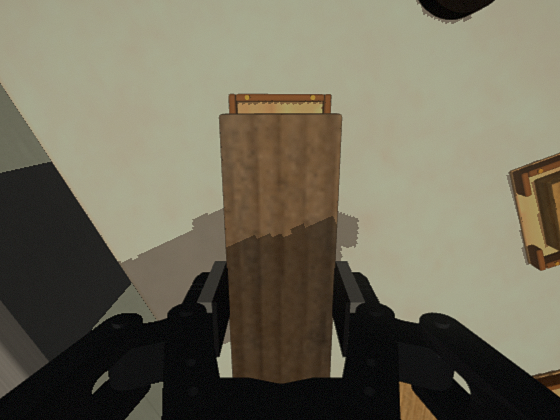

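Block_long is held level and aligned with its tray (far end wall at row 100). Lowering it now.

Emit:
step_arm(
  targets=[
    [0.3,[0,0,-45],[0,0,0]],
    [0.3,[0,0,-80],[0,0,0]],
    [0.3,[0,0,-95],[0,0,0]],
    [0.3,[0,0,-105],[0,0,0]],
    [0.3,[0,0,-111],[0,0,0]],
    [0.3,[0,0,-112],[0,0,0]],
    [0.3,[0,0,-112],[0,0,0]],
    [0.3,[0,0,-112],[0,0,0]],
  ],
)

```text
time: 17.6
ee_pos: [0.4365, -0.0316, 0.0113]
tcp_rot: [179.9, -0.0, 64.8]
wrist_force: [0.4, 0.2, -0.2]
opening: 0.0437
grasp_force: 46.1
```

Emit:
step_arm(
  targets=[
    [0.55,[0,0,0],[0,0,0]],
    [0.7,[0,0,0],[0,0,0]],
    [0.7,[0,0,0],[0,0,0]],
    [0.7,[0,0,0],[0,0,0]],
    [0.7,[0,0,10],[0,0,0]],
    [0.7,[0,0,45],[0,0,0]],
    [0.8,[0,0,90],[0,0,0]],
    [1,[0,0,140],[0,0,0]],
  ],
)

```text
time: 18.4
ee_pos: [0.4351, -0.0314, 0.152]
tcp_rot: [-179.9, 0.0, 64.8]
wrist_force: [1.3, -0.4, 0.8]
opening: 0.0806
grasp_force: 0.0
```

Emit:
step_arm(
  targets=[
    [1,[4,-40,40],[0,0,0]],
    [1,[8,-85,80],[0,0,0]],
    [1,[12,-130,120],[0,0,0]],
    [1,[16,-175,135],[0,0,0]],
    [1,[20,-220,135],[0,0,0]],
    [1,[24,-260,135],[0,0,0]],
    [1,[24,-260,135],[0,0,0]],
    [1,[24,-260,135],[0,0,0]],
  ],
)

```text
time: 19.2
ee_pos: [0.4596, -0.2927, 0.2852]
tcp_rot: [-179.9, -0.0, 64.7]
wrist_force: [-0.6, 0.2, -0.6]
opening: 0.0856
grasp_force: 0.0
```

```bash
python3 - <<'E'
from h import *
from fit import *
o=bot.get_obs(); print(o['ee_pos'],o['tcp_rot'])
snap('wrist','w_st4'); tops('w_st4',(.038,)); tops('w_st4',(.023,),(.436,-.032))
E
```

```text
[ 0.45961898 -0.29272837  0.28519527] [-1.7994716e+02 -1.0429630e-02  6.4701200e+01]
0.038 5786 [array([ 448.8, -246.6]), array([109.7,  63.7]), np.float64(64.7)] z 0.0393
0.023 1226 [array([413.8, -83.1]), array([25.5, 45.7]), np.float64(65.2)] z 0.0242
```

View pics/w_st4.png

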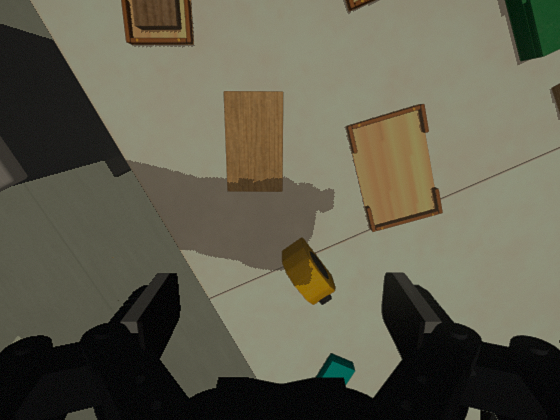

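Block_wide is alone at (253,141), 110 x 64 mm, angle 64.7°. Block_long is in its tray at (158,12). Grasping block_wide.

Emit:
step_arm(
  targets=[
    [1,[-6,23,-50],[0,0,0]],
    [1,[-11,46,-100],[0,0,0]],
    [1,[-11,46,-150],[0,0,0]],
    [1,[-11,46,-190],[0,0,0]],
    [1,[-11,46,-210],[0,0,0]],
    [1,[-11,46,-235],[0,0,0]],
    [1,[-11,46,-260],[0,0,0]],
    [1,[-11,46,-275],[0,0,0]],
  ],
)

```text
time: 20.05
ee_pos: [0.4484, -0.2436, 0.0091]
tcp_rot: [-179.9, -0.0, 65.0]
wrist_force: [0.7, 0.4, -0.4]
opening: 0.0855
grasp_force: 0.0
```

Emit:
step_arm(
  targets=[
    [1,[0,0,0],[0,0,0]],
    [0.8,[0,0,0],[0,0,0]],
    [0.5,[0,0,0],[0,0,0]],
    [0.5,[0,0,0],[0,0,0]],
    [0.5,[0,0,0],[0,0,0]],
  ],
  force=50,
)

```text
time: 20.55
ee_pos: [0.4499, -0.2458, 0.0122]
tcp_rot: [179.8, -0.0, 64.9]
wrist_force: [-0.0, 1.8, 6.3]
opening: 0.0628
grasp_force: 56.4
```

Emit:
step_arm(
  targets=[
    [0.5,[0,0,15],[0,0,0]],
    [0.5,[0,0,50],[0,0,0]],
    [0.5,[10,-8,85],[0,0,0.04]],
    [0.5,[40,-30,100],[0,0,0.12]],
    [0.5,[75,-57,100],[0,0,0.2]],
    [0.5,[110,-84,100],[0,0,0.285]],
    [0.5,[137,-105,100],[0,0,0.285]],
    [0.5,[137,-105,100],[0,0,0.285]],
  ],
)

```text
time: 21.35
ee_pos: [0.5879, -0.3525, 0.1087]
tcp_rot: [-179.9, -0.0, 81.1]
wrist_force: [-1.8, 0.4, -2.1]
opening: 0.063
grasp_force: 55.9
```

Emit:
step_arm(
  targets=[
    [0.5,[0,0,0],[0,0,0]],
    [0.5,[0,0,0],[0,0,0]],
  ],
)

```text
time: 21.55
ee_pos: [0.5855, -0.3502, 0.1112]
tcp_rot: [180.0, 0.0, 81.2]
wrist_force: [0.4, 0.8, -1.4]
opening: 0.0629
grasp_force: 55.9
```

```bash
python3 - <<'E'
from h import *
print(bot.get_obs()['ee_pos']); snap('wrist','w_hold4')
E
```

```text
[ 0.58546477 -0.35021686  0.11115017]
```

View pics/w_hold4.png

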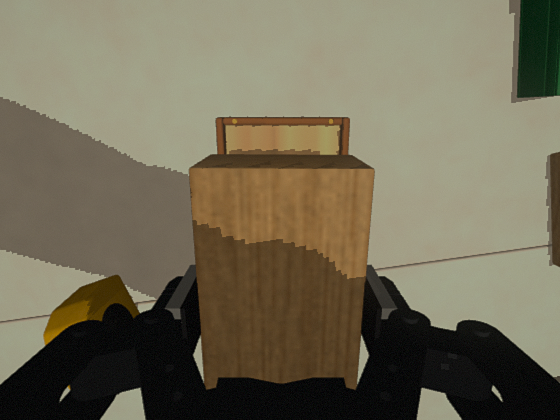

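Block_wide is level and lined up over its tray (far wall at row 122). Lowering it now.

Emit:
step_arm(
  targets=[
    [0.5,[1,0,-35],[0,0,0]],
    [0.5,[1,0,-60],[0,0,0]],
    [0.5,[1,0,-75],[0,0,0]],
    [0.5,[1,0,-85],[0,0,0]],
    [0.5,[1,0,-92],[0,0,0]],
    [0.5,[1,0,-94],[0,0,0]],
    [0.5,[1,0,-94],[0,0,0]],
    [0.5,[1,0,-94],[0,0,0]],
  ],
)

```text
time: 22.4
ee_pos: [0.5874, -0.3508, 0.0174]
tcp_rot: [179.9, 0.0, 81.2]
wrist_force: [-0.2, 0.1, -1.1]
opening: 0.0633
grasp_force: 55.9
```

Emit:
step_arm(
  targets=[
    [0.8,[0,0,0],[0,0,0]],
    [0.95,[0,0,0],[0,0,0]],
    [0.95,[0,0,0],[0,0,0]],
    [0.95,[0,0,0],[0,0,0]],
    [0.95,[0,0,10],[0,0,0]],
    [0.95,[0,0,45],[0,0,0]],
    [0.95,[0,0,90],[0,0,0]],
    [1,[0,0,140],[0,0,0]],
  ],
)

```text
time: 23.2
ee_pos: [0.5863, -0.3501, 0.1578]
tcp_rot: [-179.9, -0.0, 81.2]
wrist_force: [1.3, -0.5, 0.9]
opening: 0.0855
grasp_force: 0.0
```

Emit:
step_arm(
  targets=[
    [1,[-25,25,40],[0,0,0]],
    [1,[-50,50,80],[0,0,0]],
    [1,[-70,80,130],[0,0,0]],
    [1,[-70,80,130],[0,0,0]],
    [1,[-70,80,130],[0,0,0]],
    [1,[-70,80,130],[0,0,0]],
  ],
)

```text
time: 23.8
ee_pos: [0.5173, -0.2708, 0.2857]
tcp_rot: [-180.0, 0.0, 81.2]
wrist_force: [0.5, 0.1, 0.1]
opening: 0.0853
grasp_force: 0.0
```

```bash
python3 - <<'E'
from h import *
from fit import *
snap('wrist','w_end'); tops('w_end',(.042,),(.587,-.351)); snap('top','top_end')
tops('top_end',(.042,),(.587,-.351)); tops('top_end',(.023,),(.436,-.032));tops('top_end',(.046,),(.4227,.216));tops('top_end',(.023,),(.6366,-.1258))
E
```

```text
0.042 4752 [array([ 587.5, -352.5]), array([110.8,  64.3]), np.float64(80.8)] z 0.0434
0.042 348 [array([ 581.8, -371.1]), array([74.6, 67.9]), np.float64(79.6)] z 0.042
0.023 298 [array([450.6,  -3. ]), array([74.2, 46.9]), np.float64(64.7)] z 0.0227
0.046 355 [array([422.2, 212.9]), array([87.3, 42.2]), np.float64(63.5)] z 0.0456
0.023 95 [array([ 636.5, -118. ]), array([39.8, 39. ]), np.float64(85.1)] z 0.0226
```

View pics/top_end.png

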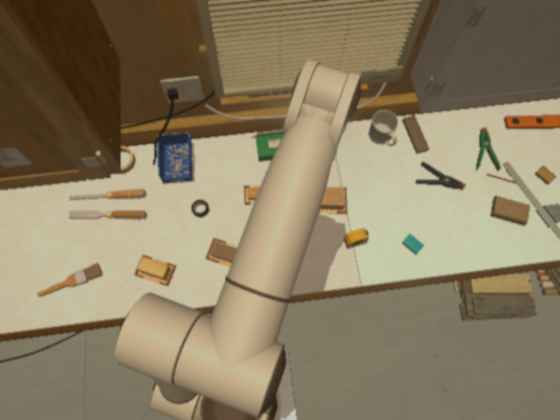

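All four blocks are seated. Block_wide is off centre by about 2 mm, and block_long's visible far end is about 1 mm from where it should be. The tape (200,208) and tape measure (357,237) have not moved. Handing in.

```bash
python3 -c "
from workcell import bot
print(bot.job_done())"
```

```text
the job is handed in; nothing more can be done
None
```

All four offcuts lie flat in their own trays, each within about 2 mm of centre, placed top piece first; the tape and tape measure weren't touched, and I handed the job in at about 24 s without being shown a verdict.

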